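Move the battery pack from the charger to the work light

ROBOT

A 7-joint arm with a two-finger parallel gripper is mounted at the origin on the work surface. World frame = base frame: x ahead of the robot, y to its left, z up, the work surface at z = 0. Lengths are in mm, angles in rad, forces in N, time in s.
With the tool pointing down it reaches from about 400 to 850 mm from the base axis. Payload 4.4 kg.
Tool frame: the origin (TCP) lies on the centre line of the jaws, within the pads' length; the fingertips stand robot.tip_reach ahead of it and the grasp point (between the pads) lies 3 mm ahead of it (robot.tip_reach is the distance from the TCP to the fingertips, in mm); x points along the fingers, y is the direction in which the jaws open and shut, and the axes are right-handed (so a half turn about x gives the same grasp; the last joint's range is limited). The gripper opens to 94 mm and grips with 3 to 60 N. Pads are 16 mm wide; open, the fingers measure 119 mm over their backs; the gripper's body (75 mm by 177 mm) begins 78 mm behind the grasp point.
Start: joints at [-1.293, 0.628, 0.038, 1.517, -0.027, 0.996, -0.02], TCP at [219.07, 611.985, 227.478] pointing down, gripper open.
Joint ranges: [-3.06, 3.06], [-0.37, 2.12], [-1.25, 1.32], [0.18, 2.47], [-1.1, 4.24], [0.23, 1.98], [-2.94, 2.94]. Speed limits (rad/s): [2.57, 2.57, 3.14, 3.14, 3.14, 3.14, 3.14].

INTERFACE

Orientations are given as a unit quaternion [w, x, y, z].
In Python, from workcell import sensors, vision, ticket, robot gives the robot as it stands.
- The arm moves only by the tool arm_command, never from a script. Its argument "steps" is a list that holds one entry, the list of rows, each a list of 5 numbers: the shift along the tool's x, y, z in cm, then the turn about the tool's x in rad, then the opening, from -1 (shut) to 1 (fully open). In form: [[[tx, ty, tz, turn, hand], ...]]. A call has 1 to 10 rows; each row is the pose to reach, as a shift and turn from the pose commanded when the call began, along the tool's axes at that moment; what a row does not reach only later rows make up. A row lasts 1/12 s, in which the tool goes at most 41.7 mm and 7.16 degrees, less where a joint would pass 70% of its speed; a pose out of reach is approached as far as the arm can. A call with a gripper value outside its range is refused whole. The fingers move at their own pace and stop on an object; "force" is the grip in N (left out, the last holds). Time passes only in rows, so rows that repeat a pose let the fingers close. It gives the time, the measured TCP pose, the force and the opening at its end, in the units of the state.
- sensors.get_state(): the state, without advancing time (a new reading comes with each control period).
- vision.snapshot(name): name is "scene" or "top" or "wrist"; returns a dict with "image" (420x560x3 uint8, red, green, blue), "fx", "fy", "cx", "cy" (pixels), "rvec" (rotation vector, rad) and "tvec" (3), from world to camera coordinates, as OpenCV has them; the wrist camera has in their place "hand_eye" (4x4, takes a point from camera to tool coordinates, whose origin is the TCP and whose axes are the tool frame's). Camera axes: x right, y down, z forward; pixel columns grow to the right and rows downward; lengths in mm; the calibration is good to about 2 mm. A picture is of the moment at which its call begins: read the wrist's pose just before it. There is no depth.
- ticket.sign_off(): hands the job in, once; it reports no verdict.
The state is a dict: "time_s": time; "joint_positions": joint angles; "qd": joint speeds; "joint_efforts": joint torques, N m; "position": TCP position; "eef_rot": TCP orientation; "contact_force": force on the tool from outside, world axes, zero at the start; "wrist_torque": the same for the moment, N m; "gripper_width": finger opening in mm.
Only numpy, scipy, OpenCV 4.12 (cv2) and the standard library are available. Lean on these libraries where they do the work, as an engineer would, in place of code of your own. Each camera call takes 0.05 s, during which the arm holds its last target.

TASK

The charged battery pack is latched in the grey charger: press the charger's red catch so that the pack springs loose, then draw it out of the rails. Set it on the yellow work light's deck and slide it in, nose first, until the light's red catch clicks shut over it and it stays fully home; do not ram it, and leave the tub, the flask and the little pebble stack where they stand.

Things in the scene. Friction and masses are not known exactly. Their poses are not given: they have to be found in the camera images.
- charger: Grey rail dock, black lips, two green lights, fixed level on the bench; the pack starts latched in it. Origin: on the bench under the centre of a pack that is fully home; +x = sliding-in direction, z up. In this frame, mm: deck 104 wide, x -125 to 100, top z 20; end wall face x 43.5; housing behind it to z 48. A pack leaves only by sliding to -x. Nothing hangs over it but its red catch.
- lamp: Yellow cordless work light, fixed level on the bench, empty: the same rail dock, sizes and frame as charger (origin under a home pack's centre, +x = sliding-in), same rails, catch and ejector, plus a black LED light bar across its far end, x 100 to 145, y +-75, top z 58 mm.
- lamp_home (a point): Where the pack's origin lies when fully home in the work light (on the deck, 20 mm above the bench); axes as lamp. Latched, the pack rests within about 2 mm of it. About 3 mm of travel lie between the click and the hard stop. Let go before the click, the pack is pushed back out by the ejector.
- charger_home (a point): Where the pack's origin lies when home in the charger (at the start); axes as charger. In both docks a steel ejector plate (y +-15, z 39 to 55 mm over the bench) pushes the pack's front to -x with about 4.5 N at home, 3 N when 20 mm out, where it stops.
- lamp_mouth (a point): Mouth of the rails at deck level, 20 mm before lamp_home along -x (the charger's is alike). From here 60 mm inward: side walls, inner faces y +-34, and lips z 30 to 34 mm over the bench with inner edges y +-26, over the pack's foot. Before it 30 mm of flared guides, inner half-width 34 to 44, top z 34. Farther out the deck is open: set the pack down with its centre 50 to 70 mm before this point.
- lamp_tooth (a point): Underside of the tooth of the work light's red rocker catch, 21 mm beyond lamp_home along +x, 61 mm over the bench (the charger's is alike; rocker 80 x 34 mm, top 77 mm over the bench, pivot at dock x 55, z 63). Sliding in, the pack's ridge lifts it over the last 19 mm; the push needed rises to 7 to 12 N just before home, then the tooth snaps down behind the ridge.
- charger_pad (a point): Centre of the top of the ribbed press pad, 26 x 34 mm, at the far end of the charger's red rocker (dock frame x 83, z 77 mm at rest). Press straight down: it starts to move at about 2 N; 5 mm down (about 4 N) frees the pack, which springs 20 mm out; it bottoms at 8 mm (about 6 N).
- charger_catch (a joint): Angle of the charger's rocker: 0 = shut, 0.30 rad = pad pressed fully down, tooth lifted 10 mm. Spring-returned.
- lamp_catch (a joint): Angle of the work light's rocker: 0 = shut; grows to about 0.17 rad as the pack's ridge lifts the tooth, back to about 0 once it has clicked. Spring-returned.
- pack: Black battery pack with blue bands, 80 x 64 x 50 mm, 0.22 to 0.42 kg (hidden). Origin: centre of its underside; +x = nose, z up. In mm: foot 80 x 64, z 0 to 8, slippery (runs under the lips); neck 46 wide to z 17; body x -40 to 10, 56 wide, z 17 to 50 (grip it here across y); nose x 10 to 40, 56 wide, top z 40. Fully home, its axes lie along the dock's.
- pack_rear (a point): Centre of the pack's flat upright rear face (pack frame x -40, z 30 mm): a place to push.
- pack_ridge (a point): Middle of the top edge of the catch ridge on the pack's nose (pack frame x 24.5, z 46 mm): 30 mm wide, upright towards the rear, a ramp falling to the front.
- tub: White open plastic tub of pebbles, 80 x 80 x 55 mm, origin under its centre. Leave it alone.
- flask: Blue drinking flask with a black cap, 64 mm across, 170 mm tall, origin under its centre. Leave it alone.
- cairn: Little stack of three flat pebbles (one rigid thing), 70 mm across, 40 mm tall, origin under its centre. Leave it alone.
Things that resemble listed ones, but are neither listed nor needed, are in the scene too. Several things have the shape of the charger; the one meant has the colours described above.

How it is judged:
By the outcome, as a careful person would: the job done as asked, in the order asked, and still so for the second after the job is handed in, with the robot touching nothing.
It also fails if it takes over 70 s, if anything falls off the work surface, if the arm or the gripper's body presses on something with over 40 N, if the wrist force passes 120 N, or if a joint passes its speed limit or range.

## Working session

There is one attempt and no reset: what is moved stays moved. The work goes in short steps, Python scripts to look and compute and a tool call to move; the robot and the scene stay as the last step left them, time stands still between calls to the robot, and variables do not carry over. Pictures are saved under pics/ and viewed, and the job is handed in when it is done.

Besides the shell and the picture viewer there is one more tool, called after "Call:" as name(argument=value, ...), one argument or row to a line, values as JSON. arm_command: Moves the arm, as the interface text tells. Its arguments: {"type":"object","properties":{"steps":{"type":"array"},"force":{"type":"number"}},"required":["steps"]}

```bash
ls; mkdir -p pics; cat > h.py <<'E'
import numpy as np, cv2, json
from scipy.spatial.transform import Rotation as R
from workcell import sensors, vision, ticket, robot
def snap(name,fn):
    s=vision.snapshot(name); cv2.imwrite('pics/'+fn+'.png',s['image'][:,:,::-1])
    np.save('pics/'+fn+'.npy',s,allow_pickle=True); return s
def load(fn): return np.load('pics/'+fn+'.npy',allow_pickle=True).item()
def K(s): return np.array([[s['fx'],0,s['cx']],[0,s['fy'],s['cy']],[0,0,1.]])
def ray(s,u,v,z):
    M=cv2.Rodrigues(np.array(s['rvec'],float))[0];t=np.array(s['tvec'],float).ravel()
    c=-M.T@t; d=M.T@np.array([(u-s['cx'])/s['fx'],(v-s['cy'])/s['fy'],1.])
    return c+d*(z-c[2])/d[2]
def proj(s,P):
    M=cv2.Rodrigues(np.array(s['rvec'],float))[0];t=np.array(s['tvec'],float).ravel()
    p=M@np.array(P,float)+t; return [s['fx']*p[0]/p[2]+s['cx'],s['fy']*p[1]/p[2]+s['cy']]
def rot(): 
    q=sensors.get_state()['eef_rot']; return R.from_quat([q[1],q[2],q[3],q[0]]).as_matrix()
E
python3 - <<'E'
from h import *
print(robot.tip_reach, sensors.get_state())
for n in('scene','top','wrist'):
    s=snap(n,n+'0'); print({k:v for k,v in s.items() if k!='image'})
print(rot())
E
```

```text
pics
22.0 {'time_s': 0.0, 'joint_positions': array([-1.29280694,  0.62931367,  0.03844573,  1.51838047, -0.02698291,
        0.99627389, -0.01999965]), 'qd': array([ 2.18169757e-03, -7.89780000e-04,  8.93527565e-04, -3.85181864e-04,
       -5.09020371e-05,  4.85547052e-05,  4.36682252e-04]), 'joint_efforts': array([-1.14103295e-03, -5.49731398e+01,  1.14357032e+00, -1.86631072e+01,
       -5.21371211e-02,  2.36656750e-02,  1.73454182e-04]), 'position': array([218.85537294, 611.38138782, 226.57120268]), 'eef_rot': array([ 0.69658731,  0.12029875,  0.69678437, -0.12159716]), 'contact_force': array([-0.77713945, -0.06935574,  0.07469714]), 'wrist_torque': array([ 0.00266924, -0.02022273,  0.00158979]), 'gripper_width': 94.67239363125869}
{'fx': 385.5531164658373, 'fy': 385.5531164658373, 'cx': 281.2129894535854, 'cy': 209.73631933200363, 'rvec': array([ 2.09294356,  0.50659223, -0.2817425 ]), 'tvec': array([-412.80752751,  -56.5034767 , 1157.68093118])}
{'fx': 464.5931406344885, 'fy': 464.5931406344885, 'cx': 275.2639130252044, 'cy': 201.6486750859234, 'rvec': array([ 2.10072543, -2.11491507,  0.22911512]), 'tvec': array([  -3.27966181,  469.91738704, 1417.71035978])}
{'fx': 332.77787261304525, 'fy': 332.77787261304525, 'cx': 280.65190165298026, 'cy': 211.6093743288464, 'hand_eye': array([[ 5.34086869e-04, -2.30998854e-01,  9.72953876e-01,
        -1.57177279e+02],
       [ 9.99999609e-01,  8.09797139e-04, -3.56671017e-04,
        -1.56098548e+00],
       [-7.05504669e-04,  9.72953685e-01,  2.30999196e-01,
        -6.71252159e+01],
       [ 0.00000000e+00,  0.00000000e+00,  0.00000000e+00,
         1.00000000e+00]])}
[[-4.47998669e-04  3.37009563e-01  9.41501117e-01]
 [-1.23749037e-03  9.41500304e-01 -3.37009861e-01]
 [-9.99999134e-01 -1.31607853e-03 -4.74479408e-06]]
```

View pics/scene0.png

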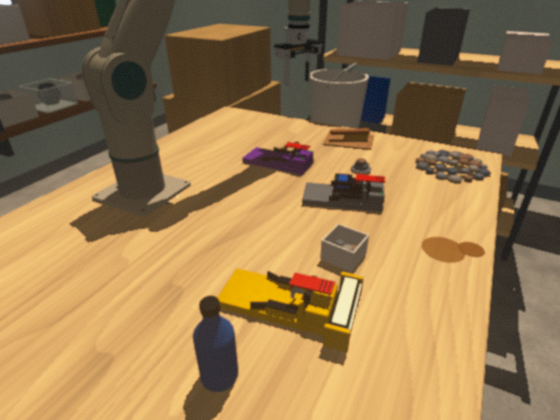

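View pics/top0.png

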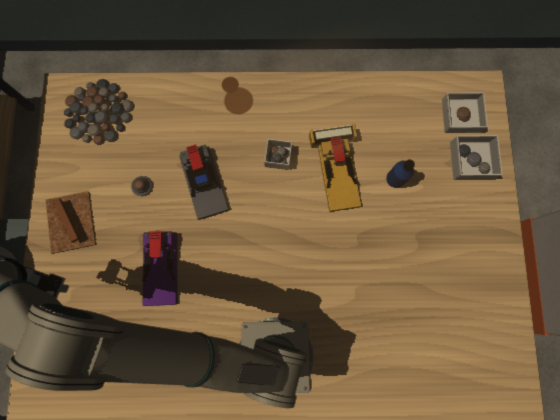

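View pics/wrist0.png

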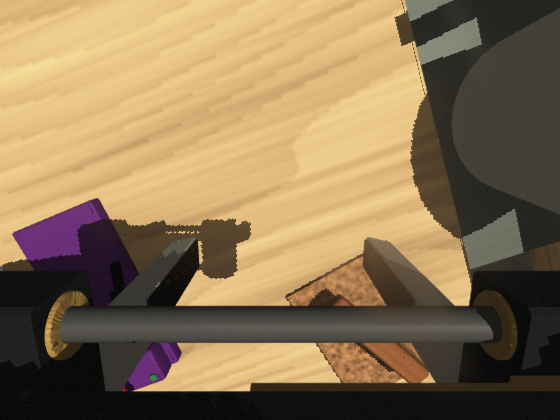

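The top view shows the docks: grey at (203,182), holding a blue-banded pack; purple at (160,268), which is a decoy; and the yellow light with its LED bar at (340,170). The tub is at (279,154), the cairn at (142,186) and the flask at (401,174). Grey with a pack fits the charger, so I'll confirm it in a crop.

```bash
python3 - <<'E'
from h import *
s=load('top0'); im=s['image'][:,:,::-1]
a=cv2.resize(im[135:225,165:245],None,fx=5,fy=5,interpolation=cv2.INTER_CUBIC)
b=cv2.resize(im[120:216,305:375],None,fx=4.6875,fy=4.6875,interpolation=cv2.INTER_CUBIC)
b=b[:450]
cv2.imwrite('pics/crop0.png',np.hstack([a,b]))
E
```

```text
(no output)
```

View pics/crop0.png

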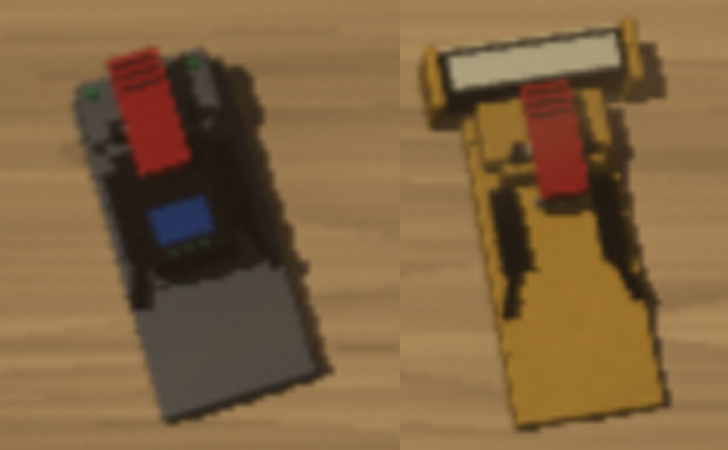

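The crop confirms it: grey dock with two green lights, red catch and blue-banded pack is the charger. The other is the yellow light with a white LED bar. Next I'll measure poses.

```bash
python3 - <<'E'
from h import *
for nm in('top0','scene0'):
    s=load(nm); hsv=cv2.cvtColor(s['image'],cv2.COLOR_RGB2HSV)
    m=(((hsv[...,0]<6)|(hsv[...,0]>174))&(hsv[...,1]>170)&(hsv[...,2]>90)).astype(np.uint8)
    n,l,st,c=cv2.connectedComponentsWithStats(m)
    for i in range(1,n):
        if st[i,4]<60: continue
        cn=max(cv2.findContours((l==i).astype(np.uint8),cv2.RETR_EXTERNAL,cv2.CHAIN_APPROX_NONE)[0],key=len)[:,0]
        P=np.array([ray(s,u,v,77)[:2] for u,v in cn],np.float32)
        r=cv2.minAreaRect(P); print(nm,c[i],st[i,4],r)
s=load('top0')
# deck front corners (crop px -> full), crop scale5 off 165,135 ; 4.6875 off 305,120
for n,o,f,pts in(('ch',(165,135),5,[(167,422),(328,372)]),('la',(305-400/4.6875,120),4.6875,[(518,428),(667,404)])):
    Q=[ray(s,o[0]+(a+.5)/f-.5,o[1]+(b+.5)/f-.5,20) for a,b in pts]
    d=Q[1]-Q[0]; mid=(Q[0]+Q[1])/2; print(n,Q,np.hypot(*d[:2]),'perp',np.degrees(np.arctan2(d[0],-d[1])), mid)
E
```

```text
top0 [194.44396552 157.2112069 ] 232 ((611.474853515625, 249.1275177001953), (77.01898193359375, 32.78582000732422), 16.992107391357422)
top0 [338.60416667 153.5       ] 144 ((621.310302734375, -207.99996948242188), (51.34693145751953, 32.560874938964844), 8.670027732849121)
top0 [154.93406593 243.64468864] 273 ((336.1302490234375, 360.5554504394531), (77.14470672607422, 30.553361892700195), 2.654665231704712)
scene0 [296.55294118 145.70588235] 85 ((340.9427185058594, 352.4306335449219), (39.12853240966797, 73.24711608886719), 87.77217102050781)
scene0 [368.48502994 178.02994012] 167 ((611.482666015625, 242.60366821289062), (75.59046936035156, 40.79487609863281), 16.707725524902344)
scene0 [311.44534413 282.91700405] 494 ((634.9493408203125, -209.3438720703125), (78.20209503173828, 33.648170471191406), 9.480636596679688)
ch [array([421.42850657, 241.35542763,  20.        ]), array([453.4144866 , 138.68361107,  20.        ])] 107.53885268024189 perp 17.30369828981 [437.42149659 190.01951935  20.        ]
la [array([ 444.98419577, -181.55567318,   20.        ]), array([ 461.11108851, -284.53403224,   20.        ])] 104.23348360523724 perp 8.900495306346507 [ 453.04764214 -233.04485271   20.        ]
```

Call:
arm_command(
  steps=[
    [[-5,-15,18,-0.32,-1],[-5,-15,18,-0.32,-1],[-5,-15,18,-0.32,-1],[-5,-15,18,-0.32,-1],[-5,-15,18,-0.32,-1],[-5,-31,36,-0.64,-1],[-5,-31,36,-0.64,-1],[-5,-31,36,-0.64,-1],[-5,-31,36,-0.64,-1],[-5,-31,36,-0.64,-1]],
  ],
  force=30,
)

```text
time_s: 0.98
position: [423.0, 253.1, 276.0]
eef_rot: [0.699, -0.104, 0.699, 0.104]
contact_force: [1.0, 0.7, -0.4]
gripper_width: 30.6
```

Call:
arm_command(
  steps=[
    [[0,0,0,0,-1],[0,0,0,0,-1],[0,0,0,0,-1],[0,0,0,0,-1],[0,0,0,0,-1],[0,0,0,0,-1]],
  ],
)

```text
time_s: 1.48
position: [421.7, 256.4, 275.8]
eef_rot: [0.699, -0.105, 0.699, 0.105]
contact_force: [0.9, 0.6, 0.1]
gripper_width: 0.6
```

```bash
cat >> h.py <<'E'
def wsnap(fn):
    st=sensors.get_state(); s=vision.snapshot('wrist')
    q=st['eef_rot']; T=np.eye(4); T[:3,:3]=R.from_quat([q[1],q[2],q[3],q[0]]).as_matrix(); T[:3,3]=st['position']
    W=np.linalg.inv(T@np.array(s['hand_eye'])); U,_,V=np.linalg.svd(W[:3,:3]); W3=U@V
    s['rvec']=cv2.Rodrigues(W3)[0].ravel(); s['tvec']=W[:3,3]
    cv2.imwrite('pics/'+fn+'.png',s['image'][:,:,::-1]); np.save('pics/'+fn+'.npy',s,allow_pickle=True); return s
E
python3 - <<'E'
from h import *
print(sensors.get_state()['position'],rot()); wsnap('w1')
E
```

```text
[421.70203711 256.41240271 275.79139582] [[-4.13745327e-04 -2.94562266e-01  9.55632199e-01]
 [ 2.30730324e-04  9.55632228e-01  2.94562374e-01]
 [-9.99999888e-01  3.42367133e-04 -3.27423921e-04]]
```

View pics/w1.png

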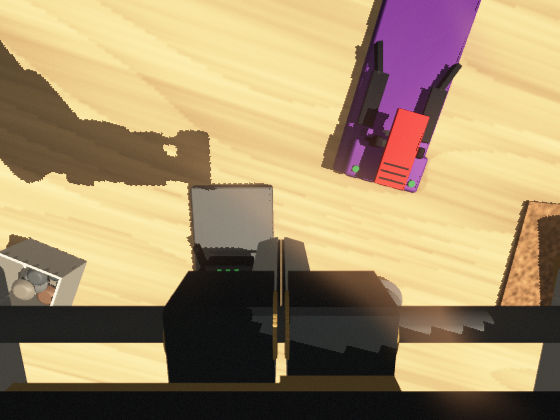

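The wrist view shows the camera looking back along -z of the tool (charger deck at (230,215)). I'll move the TCP over the pad for a full view.

Call:
arm_command(
  steps=[
    [[0,-6,20,0,-1],[0,-6,20,0,-1],[0,-6,20,0,-1],[0,-6,20,0,-1],[0,-6,20,0,-1],[0,-6,20,0,-1],[0,-6,20,0,-1],[0,-6,20,0,-1],[0,-6,20,0,-1],[0,-6,20,0,-1]],
  ],
)

```text
time_s: 2.37
position: [629.9, 257.0, 276.6]
eef_rot: [0.699, -0.105, 0.699, 0.105]
contact_force: [-0.8, 0.3, 0.7]
gripper_width: 0.5
```

```bash

python3 - <<'E'
from h import *
print(sensors.get_state()['position'],np.abs(sensors.get_state()['qd']).max()); wsnap('w2')
E
```

```text
[629.89326341 256.95205722 276.60371143] 0.005205227884635396
```

View pics/w2.png

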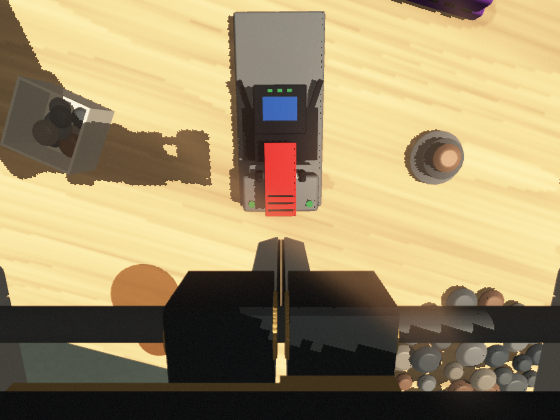

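The full charger is in view: deck corners at (234,12) and (325,12), blue band at (280,108), red rocker from (280,143) to (280,215).

```bash
cat >> h.py <<'E'
def comps(s,m,z,amin=150):
    n,l,st,c=cv2.connectedComponentsWithStats(m.astype(np.uint8)); out=[]
    for i in range(1,n):
        if st[i,4]<amin: continue
        cn=max(cv2.findContours((l==i).astype(np.uint8),cv2.RETR_EXTERNAL,cv2.CHAIN_APPROX_NONE)[0],key=len)[:,0]
        P=np.array([ray(s,u,v,z)[:2] for u,v in cn],np.float32)
        out.append((c[i].round(1),st[i,4],cv2.minAreaRect(P),cv2.boxPoints(cv2.minAreaRect(P)).round(1).tolist()))
    return out
def red(s):
    h=cv2.cvtColor(s['image'],cv2.COLOR_RGB2HSV); return ((h[...,0]<6)|(h[...,0]>174))&(h[...,1]>150)&(h[...,2]>90)
def blue(s):
    h=cv2.cvtColor(s['image'],cv2.COLOR_RGB2HSV); return (h[...,0]>100)&(h[...,0]<130)&(h[...,1]>120)&(h[...,2]>60)
E
python3 - <<'E'
from h import *
s=load('w2')
for o in comps(s,red(s),77): print('red',o)
for o in comps(s,blue(s),70): print('blue',o)
h=cv2.cvtColor(s['image'],cv2.COLOR_RGB2HSV)
g=(h[...,1]<50)&(h[...,2]>60)&(h[...,2]<190); g[:, :225]=0;g[:,335:]=0;g[230:]=0
cv2.imwrite('pics/g.png',np.hstack([g[:230,220:340].astype(np.uint8)*255]*1).repeat(2,0).repeat(2,1))
for uv in[(234,12),(325,12)]: print(ray(s,*uv,20))
a,b=ray(s,234,12,20),ray(s,325,12,20); d=b-a; print(np.hypot(*d[:2]),(a+b)/2)
E
```

```text
red (array([280.2, 176.8]), np.int32(2196), ((612.2225341796875, 249.81211853027344), (78.95294189453125, 34.12807083129883), 17.1047306060791), [[569.5, 254.5], [579.5, 221.89999389648438], [655.0, 245.10000610351562], [644.9000244140625, 277.70001220703125]])
blue (array([279.2, 108.2]), np.int32(836), ((541.7628784179688, 227.0978546142578), (24.033708572387695, 35.75507354736328), 17.111894607543945), [[525.0, 240.60000610351562], [535.5, 206.5], [558.5, 213.5], [548.0, 247.6999969482422]])
[454.98246063 147.57673779  20.        ]
[425.0183655  244.87510786  20.        ]
101.807759110485 [440.00041306 196.22592282  20.        ]
```

Call:
arm_command(
  steps=[
    [[4,-0.2,0.8,0,-1],[8,-0.2,0.8,0,-1],[12,-0.2,0.8,0,-1],[15,-0.2,0.8,0,-1],[16.5,-0.2,0.8,0,-1],[17,-0.2,0.8,0,-1],[17,-0.2,0.8,0,-1]],
  ],
)

```text
time_s: 3.0
position: [638.4, 256.5, 105.2]
eef_rot: [0.699, -0.105, 0.7, 0.104]
contact_force: [-0.7, 0.7, 0.4]
gripper_width: 0.3
```

Call:
arm_command(
  steps=[
    [[0.3,0,0,0,-1],[0.6,0,0,0,-1],[0.8,0,0,0,-1],[1.0,0,0,0,-1],[1.1,0,0,0,-1],[1.2,0,0,0,-1],[1.2,0,0,0,-1]],
  ],
)

```text
time_s: 3.58
position: [641.8, 257.4, 96.1]
eef_rot: [0.701, -0.104, 0.697, 0.105]
contact_force: [1.8, 0.1, 5.3]
gripper_width: 0.6
```

```bash

python3 - <<'E'
from h import *
print(sensors.get_state()['position'],sensors.get_state()['contact_force']); s=wsnap('w3')
for o in comps(s,blue(s),70): print('blue',o)
E
```

```text
[641.83534719 257.40171813  96.09667133] [1.79250502 0.13849359 5.30126603]
blue (array([283.8,  58.2]), np.int32(3706), ((541.8446044921875, 227.57626342773438), (24.019302368164062, 36.46709442138672), 17.008852005004883), [[525.0, 241.5], [535.7000122070312, 206.60000610351562], [558.7000122070312, 213.6999969482422], [548.0, 248.5]])
```

View pics/w3.png

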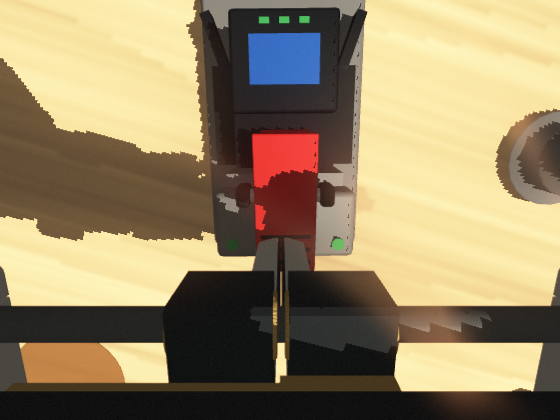

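The pack (blue band still at (284,58)) hasn't moved yet, so I'll press further.

Call:
arm_command(
  steps=[
    [[0.2,0,0,0,-1],[0.4,0,0,0,-1],[0.6,0,0,0,-1],[0.6,0,0,0,-1],[0.6,0,0,0,-1]],
  ],
)

```text
time_s: 4.05
position: [643.2, 257.8, 91.7]
eef_rot: [0.702, -0.103, 0.696, 0.105]
contact_force: [1.6, 0.1, 11.1]
gripper_width: 0.1
```

```bash

python3 - <<'E'
from h import *
print(sensors.get_state()['position'],sensors.get_state()['contact_force']); s=wsnap('w4')
for o in comps(s,blue(s),70): print('blue',o)
E
```

```text
[643.24514992 257.82238765  91.7117472 ] [ 1.56363963  0.13790368 11.09412462]
blue (array([283.5,  10.4]), np.int32(1662), ((523.6943359375, 221.8517303466797), (9.040045738220215, 36.43385314941406), 17.00409507751465), [[514.0, 238.0], [524.7000122070312, 203.10000610351562], [533.2999877929688, 205.8000030517578], [522.7000122070312, 240.60000610351562]])
```

The pack has sprung out. I'll lift off and look.

Call:
arm_command(
  steps=[
    [[-2,0,0,0,-1],[-5,0,-1,0,0],[-9,0,-3,0,1],[-12,0,-5,0,1],[-12,0,-7,0,1],[-12,0,-7,0,1],[-12,0,-7,0,1],[-12,0,-7,0,1]],
  ],
)

```text
time_s: 4.77
position: [573.1, 236.1, 207.6]
eef_rot: [0.699, -0.104, 0.699, 0.104]
contact_force: [-0.1, -0.8, -0.7]
gripper_width: 43.7
```

```bash

python3 - <<'E'
from h import *
print(sensors.get_state()['position'],sensors.get_state()['contact_force']);print(rot()); s=wsnap('w5')
for o in comps(s,blue(s),70): print('blue',o)
for o in comps(s,red(s),77): print('red',o)
E
```

```text
[573.14472374 236.13015854 207.57914058] [-0.14559266 -0.82480897 -0.70586666]
[[ 2.28001903e-04 -2.91715234e-01  9.56505186e-01]
 [ 1.76812913e-05  9.56505212e-01  2.91715238e-01]
 [-9.99999974e-01 -4.95993826e-05  2.23242911e-04]]
blue (array([282.6, 143.1]), np.int32(1207), ((516.4332275390625, 219.41683959960938), (23.81209373474121, 35.910274505615234), 17.00200653076172), [[499.79998779296875, 233.10000610351562], [510.29998779296875, 198.8000030517578], [533.0999755859375, 205.6999969482422], [522.5999755859375, 240.10000610351562]])
red (array([515.8,  12.9]), np.int32(952), ((366.23291015625, 362.4239196777344), (22.250534057617188, 33.69241714477539), 2.5667808055877686), [[354.3999938964844, 378.79998779296875], [355.8999938964844, 345.1000061035156], [378.1000061035156, 346.1000061035156], [376.6000061035156, 379.79998779296875]])
red (array([283.5, 250.6]), np.int32(2965), ((611.0015869140625, 249.3312530517578), (82.45674896240234, 33.73691940307617), 17.004446029663086), [[566.5999755859375, 253.39999389648438], [576.5, 221.10000610351562], [655.4000244140625, 245.3000030517578], [645.5, 277.5]])
```

View pics/w5.png

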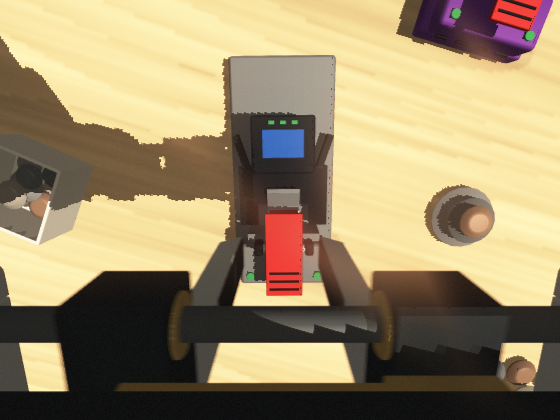

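Call:
arm_command(
  steps=[
    [[0,0.1,-3,0,1],[2,0.1,-5.6,0,1],[5,0.1,-5.6,0,1],[8,0.1,-5.6,0,1],[8,0.1,-5.6,0,1],[8,0.1,-5.6,0,1],[8,0.1,-5.6,0,1]],
  ],
)

```text
time_s: 5.4
position: [519.9, 221.1, 128.3]
eef_rot: [0.7, -0.104, 0.699, 0.104]
contact_force: [0.9, -0.5, 0.5]
gripper_width: 92.9
```

```bash

python3 - <<'E'
from h import *
print(sensors.get_state()['position'],sensors.get_state()['contact_force']);print(rot()); s=wsnap('w6')
for o in comps(s,blue(s),70): print('blue',o)
E
```

```text
[519.8768828 221.118665  128.2969452] [ 0.91870496 -0.47596184  0.49247111]
[[ 7.18384778e-04 -2.91706610e-01  9.56507573e-01]
 [ 3.52265228e-04  9.56507834e-01  2.91706425e-01]
 [-9.99999680e-01  1.27386903e-04  7.89898763e-04]]
blue (array([267.7, 239.6]), np.int32(269), ((523.6189575195312, 214.39999389648438), (12.791281700134277, 20.370933532714844), 17.00153350830078), [[514.5, 222.3000030517578], [520.5, 202.8000030517578], [532.7000122070312, 206.5], [526.7999877929688, 226.0]])
```

View pics/w6.png

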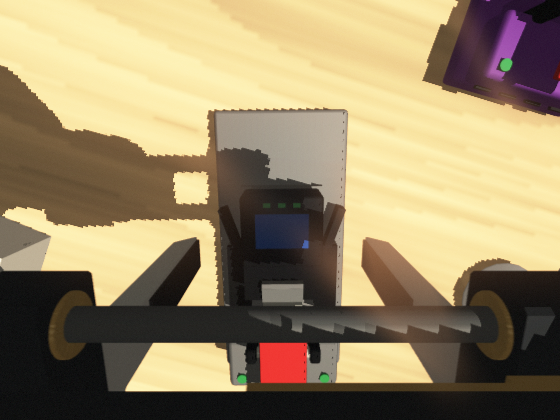

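The pack (240–322, ~y 230) is centred between the jaws (200–363). I'll descend and grip.

Call:
arm_command(
  steps=[
    [[3,0,0,0,1],[5,0,0,0,1],[6.2,0,0,0,1],[6.4,0,0,0,1],[6.4,0,0,0,-1],[6.4,0,0,0,-1],[6.4,0,0,0,-1],[6.4,0,0,0,-1],[6.4,0,0,0,-1],[6.4,0,0,0,-1]],
  ],
  force=25,
)

```text
time_s: 6.28
position: [519.0, 220.8, 64.5]
eef_rot: [0.7, -0.104, 0.699, 0.104]
contact_force: [-0.1, -0.5, 0.6]
gripper_width: 57.2
```

Call:
arm_command(
  steps=[
    [[0,0,0,0,-1],[0,0,0,0,-1],[0,0,0,0,-1]],
  ],
)

```text
time_s: 6.53
position: [519.0, 220.9, 64.4]
eef_rot: [0.7, -0.104, 0.699, 0.104]
contact_force: [-0.5, -0.6, 5.5]
gripper_width: 56.1
```

Call:
arm_command(
  steps=[
    [[0,0,-0.7,0,-1],[0,0,-1.5,0,-1],[0,0,-2.5,0,-1],[0,0,-3.5,0,-1],[0,0,-4.5,0,-1],[0,0,-5.5,0,-1],[0,0,-6,0,-1],[0,0,-6,0,-1],[0,0,-6,0,-1]],
  ],
)

```text
time_s: 7.28
position: [459.8, 202.7, 64.4]
eef_rot: [0.699, -0.105, 0.7, 0.104]
contact_force: [-2.7, -0.2, 10.4]
gripper_width: 55.7
```

Call:
arm_command(
  steps=[
    [[-1,0,0,0,-1],[-3,0,0,0,-1],[-5,0,0,0,-1],[-7,0,0,0,-1],[-9,0,0,0,-1],[-9,0,0,0,-1],[-9,0,0,0,-1]],
  ],
)

```text
time_s: 7.87
position: [461.0, 203.0, 154.3]
eef_rot: [0.7, -0.104, 0.699, 0.104]
contact_force: [-0.1, -0.8, -3.2]
gripper_width: 56.1
```

```bash

python3 - <<'E'
from h import *
print(sensors.get_state()['position'],sensors.get_state()['contact_force']);print(rot()); s=wsnap('w7'); snap('scene','s7')
E
```

```text
[460.95492702 202.95871687 154.25959618] [-0.05245999 -0.80107958 -3.19576793]
[[ 4.29060430e-04 -2.91775192e-01  9.56486829e-01]
 [ 2.19716681e-04  9.56486921e-01  2.91775122e-01]
 [-9.99999884e-01  8.49669522e-05  4.74498567e-04]]
```

View pics/w7.png

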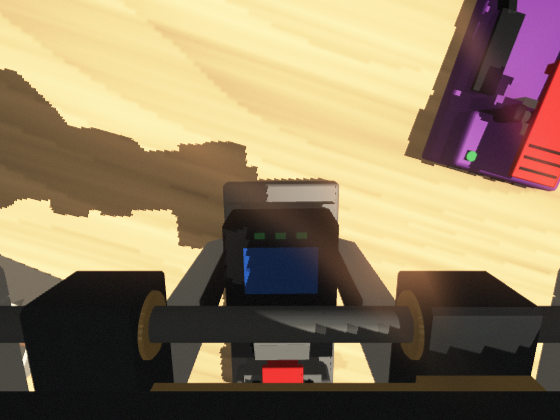

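View pics/s7.png

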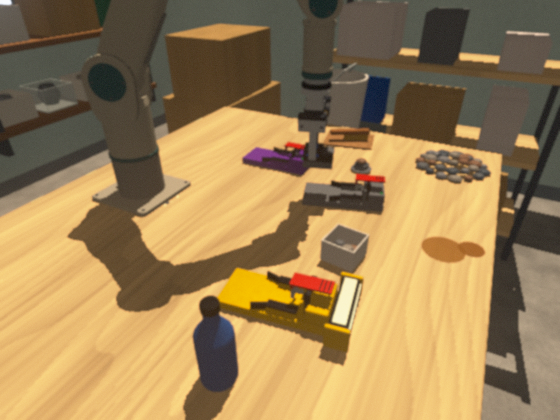

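The pack is held upright at 56 mm, with a load of about 3 N (roughly 0.3 kg). I'll carry it over the light at height to measure from there.

Call:
arm_command(
  steps=[
    [[-2,-1,0,0,-1],[-4,-3,0.5,0,-1],[-7,-6,1,0,-1],[-10,-9,1.5,0.05,-1],[-12,-12,2,0.1,-1],[-13,-15,2.5,0.14,-1],[-13.6,-18,3,0.14,-1],[-13.6,-21,3.5,0.14,-1],[-13.6,-23,4,0.14,-1],[-13.6,-24,4,0.14,-1]],
  ],
  force=30,
)

```text
time_s: 8.8
position: [570.0, -18.4, 287.9]
eef_rot: [0.704, -0.054, 0.706, 0.053]
contact_force: [0.6, -0.4, -2.0]
gripper_width: 55.7
```

```bash

python3 - <<'E'
from h import *
p=sensors.get_state()['position'];print(p,sensors.get_state()['contact_force'],sensors.get_state()['gripper_width']);print(rot());print(rot().T@(np.array([656,-203,290])-p))
E
```

```text
[570.0049149  -18.37254571 287.94679808] [ 0.63255086 -0.35611851 -1.98426193] 55.73272946596775
[[-0.00244657 -0.1514684   0.98845907]
 [-0.00187742  0.98846098  0.15146405]
 [-0.99999524 -0.00148519 -0.00270271]]
[  -1.91696105 -195.52562259   57.03265158]
```

Call:
arm_command(
  steps=[
    [[0,-2,1,0,-1],[0,-5,2,0,-1],[0,-8,3,0,-1],[0,-11,4,0,-1],[0,-14,5,0,-1],[0,-17,6,0,-1],[0,-19,6,0,-1],[0,-19.6,6,0,-1],[0,-19.6,6,0,-1],[0,-19.6,6,0,-1]],
  ],
)

```text
time_s: 9.63
position: [658.7, -196.7, 288.7]
eef_rot: [0.704, -0.055, 0.706, 0.057]
contact_force: [-0.7, 0.5, -2.6]
gripper_width: 55.6
```

```bash

python3 - <<'E'
from h import *
p=sensors.get_state()['position'];print(p,sensors.get_state()['gripper_width']);print(rot())
s=wsnap('w8')
for o in comps(s,red(s),77): print('red',o)
E
```

```text
[ 658.72793063 -196.66255964  288.69132809] 55.635239957342435
[[-0.00238747 -0.15681396  0.98762527]
 [ 0.00267257  0.98762356  0.15682015]
 [-0.99999358  0.0030139  -0.00193883]]
red (array([276.5, 168.4]), np.int32(1892), ((631.550048828125, -205.7195587158203), (70.79928588867188, 33.10145950317383), 8.327353477478027), [[594.0999755859375, -194.5], [598.9000244140625, -227.1999969482422], [669.0, -217.0], [664.2000122070312, -184.1999969482422]])
```

View pics/w8.png

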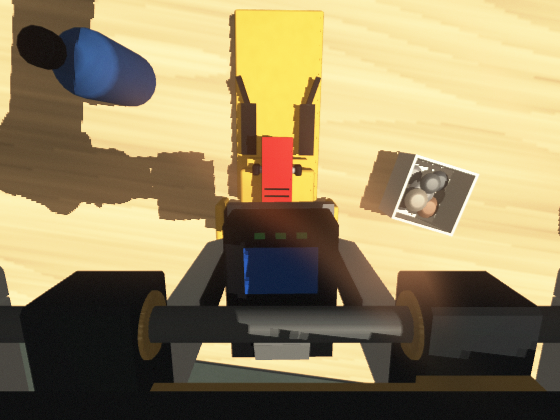

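```bash

python3 - <<'E'
from h import *
s=wsnap('w9')
print(sensors.get_state()['position'])
def line(P):
    vx,vy,x,y=cv2.fitLine(np.array(P,np.float32),cv2.DIST_HUBER,0,.01,.01).ravel(); return np.array([vx,vy]),np.array([x,y])
for nm in('w9',):
    s=load(nm)
    h=cv2.cvtColor(s['image'],cv2.COLOR_RGB2HSV); y=(h[...,0]>20)&(h[...,0]<32)&(h[...,1]>225)&(h[...,2]>100)
    m=y[:200,215:345].astype(np.uint8)
    cv2.imwrite('pics/y.png',cv2.resize(m*255,None,fx=3,fy=3))
    r=red(s); r[200:]=0
    # rocker edges rows
    L=[];Rr=[]
    for v in range(142,188):
        u=np.where(r[v,230:330])[0]+230
        L.append(ray(s,u.min()-.5,v,77)[:2]);Rr.append(ray(s,u.max()+.5,v,77)[:2])
    for q in(L,Rr):
        d,c=line(q);print('rocker edge yaw',np.degrees(np.arctan(d[1]/d[0])),c)
    print('rocker end',[ray(s,u,np.where(r[:,u])[0].min()-.5,77)[:2].round(1) for u in(266,277,288)])
    L=[];Rr=[]
    for v in range(16,75):
        u=np.where(y[v,220:340])[0]+220
        L.append(ray(s,u.min()-.5,v,20)[:2]);Rr.append(ray(s,u.max()+.5,v,20)[:2])
        if v%15==0: print(v,u.min(),u.max())
    for q in(L,Rr):
        d,c=line(q);print('deck edge yaw',np.degrees(np.arctan(d[1]/d[0])),c)
    print('deck end',[ray(s,u,np.where(y[:,u])[0].min()-.5,20)[:2].round(1) for u in(245,262,280,298,315)])
E
```

```text
[ 659.26336146 -195.80073072  289.61057642]
rocker edge yaw 8.336228 [ 625.9589  -224.29926]
rocker edge yaw 9.522721 [ 634.5865  -189.34694]
rocker end [array([ 597.4, -222.5]), array([ 596.5, -210.6]), array([ 594.6, -198.8])]Traceback (most recent call last):
  File "<stdin>", line 23, in <module>
    return umr_minimum(a, axis, None, out, keepdims, initial, where)
ValueError: zero-size array to reduction operation minimum which has no identity
```

View pics/y.png

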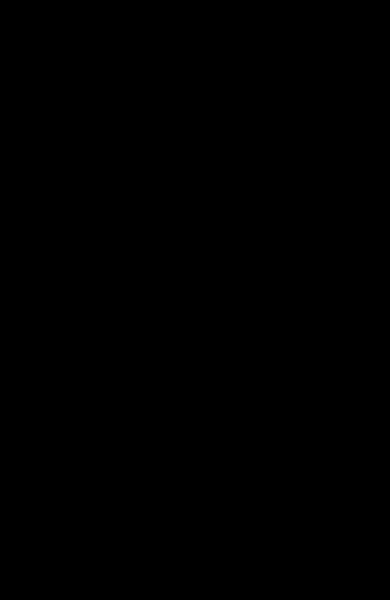

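The yellow mask came out empty because its threshold was wrong. I'll sample the colours and redo it on the same picture.

```bash

python3 - <<'E'
from h import *
s=load('w9')
h=cv2.cvtColor(s['image'],cv2.COLOR_RGB2HSV)
print(h[40,225:335:6].tolist())
y=(h[...,1]>200)&(h[...,2]>80)&(h[...,0]>15)&(h[...,0]<35)
def line(P):
    vx,vy,x,yy=cv2.fitLine(np.array(P,np.float32),cv2.DIST_HUBER,0,.01,.01).ravel(); return np.array([vx,vy]),np.array([x,yy])
L=[];Rr=[]
for v in range(16,70):
    u=np.where(y[v,220:340])[0]+220
    if len(u)<20: continue
    L.append(ray(s,u.min()-.5,v,20)[:2]);Rr.append(ray(s,u.max()+.5,v,20)[:2])
    if v%15==0: print(v,u.min(),u.max())
for q in(L,Rr):
    d,c=line(q);print('deck edge yaw',np.degrees(np.arctan(d[1]/d[0])),c)
print('deck end',[ray(s,u,np.where(y[:,u])[0].min()-.5,20)[:2].round(1) for u in(245,262,280,298,315)])
E
```

```text
[[24, 83, 251], [16, 125, 118], [26, 156, 252], [26, 155, 252], [26, 153, 253], [26, 154, 253], [26, 155, 252], [26, 157, 252], [26, 154, 253], [26, 154, 253], [26, 155, 252], [26, 154, 253], [26, 153, 253], [26, 157, 252], [26, 155, 252], [26, 152, 253], [25, 155, 252], [22, 94, 246], [23, 89, 248]]Traceback (most recent call last):
  File "<stdin>", line 15, in <module>
  File "<stdin>", line 7, in line
cv2.error: OpenCV(4.12.0) /io/opencv/modules/imgproc/src/linefit.cpp:618: error: (-215:Assertion failed) npoints2 >= 0 || npoints3 >= 0 in function 'fitLine'
```

```bash

python3 - <<'E'
from h import *
s=load('w9')
h=cv2.cvtColor(s['image'],cv2.COLOR_RGB2HSV)
y=(h[...,1]>130)&(h[...,2]>200)&(h[...,0]>23)&(h[...,0]<35)
def line(P):
    vx,vy,x,yy=cv2.fitLine(np.array(P,np.float32),cv2.DIST_HUBER,0,.01,.01).ravel(); return np.array([vx,vy]),np.array([x,yy])
L=[];Rr=[]
for v in range(16,70):
    u=np.where(y[v,220:340])[0]+220
    if len(u)<20: continue
    L.append(ray(s,u.min()-.5,v,20)[:2]);Rr.append(ray(s,u.max()+.5,v,20)[:2])
    if v%15==0: print(v,u.min(),u.max())
lo=[]
for q in(L,Rr):
    d,c=line(q);yw=np.arctan(d[1]/d[0]);print('deck edge yaw',np.degrees(yw),c); lo.append(c)
w=lo[1]-lo[0]; t=np.radians(9);print('width',w@[-np.sin(t),np.cos(t)])
E_=[ray(s,u,np.where(y[:,u])[0].min()-.5,20)[:2] for u in range(243,318,5)]
d,c=line(E_);print('deck end',np.degrees(np.arctan2(d[0],-d[1])),c)
E
```

```text
30 236 321
45 236 320
60 236 320
deck edge yaw 7.3484173 [ 485.32874 -277.60117]
deck edge yaw 8.663862 [ 482.56784 -176.41774]
width 100.36958912340212
deck end 8.196068 [ 456.1077  -228.55087]
```

Call:
arm_command(
  steps=[
    [[2,0,1,0,-1],[4,0,2,0,-1],[6,-0.5,3,0,-1],[8,-1,3,0,-1],[8.5,-1,3,0,-1],[8.5,-1,3,0,-1],[8.5,-1,3,0,-1],[8.5,-1,3,0,-1]],
  ],
)

```text
time_s: 10.4
position: [691.4, -203.5, 206.9]
eef_rot: [0.706, -0.056, 0.704, 0.055]
contact_force: [-0.6, -1.0, -2.5]
gripper_width: 55.9
```

```bash

python3 - <<'E'
from h import *
p=sensors.get_state()['position'];print(p,sensors.get_state()['gripper_width'],np.abs(sensors.get_state()['qd']).max());print(rot())
s=wsnap('w10')
cv2.imwrite('pics/w10c.png',cv2.resize(s['image'][0:250,180:380,::-1],None,fx=2.4,fy=2.4,interpolation=cv2.INTER_NEAREST))
E
```

```text
[ 691.3794149  -203.52616713  206.87003043] 55.885685336414504 0.0054766426575414365
[[ 2.63336641e-03 -1.56297854e-01  9.87706458e-01]
 [-1.68825322e-04  9.87709799e-01  1.56298832e-01]
 [-9.99996518e-01 -5.78341956e-04  2.57461477e-03]]
```

View pics/w10c.png

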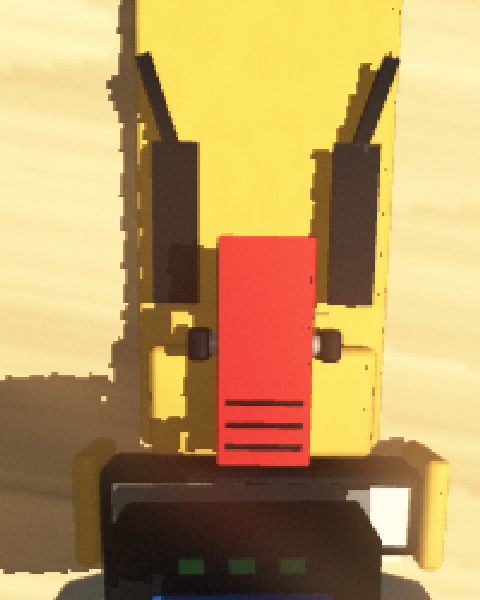

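This is a clear view. The rocker is at crop (217–316, 237–465). The lips have inner edges at x≈198 and 332 in the crop, and the mouth is at row 142.

```bash

python3 - <<'E'
from h import *
s=load('w10')
r=red(s); r[210:]=0
for o in comps(s,r,77): print('red',o)
f=lambda x,y:ray(s,180+x/2.4-.5,y/2.4-.5,34)[:2]
pts=dict(Lin0=f(198,142),Lin1=f(200,302),Rin0=f(334,143),Rin1=f(328,305),Lo0=f(152,142),Lo1=f(154,302),Ro0=f(381,144),Ro1=f(373,305))
for k,v in pts.items(): print(k,v.round(1))
for a in('Lin','Rin','Lo','Ro'):
    d=pts[a+'1']-pts[a+'0'];print(a,np.degrees(np.arctan2(d[1],d[0])),np.hypot(*d))
m=(pts['Lin0']+pts['Rin0'])/2;n=(pts['Lin1']+pts['Rin1'])/2;d=n-m
print('mouth mid',m,'end mid',n,np.degrees(np.arctan2(d[1],d[0])),'width',np.hypot(*(pts['Rin0']-pts['Lin0'])))
m=(pts['Lo0']+pts['Ro0'])/2;n=(pts['Lo1']+pts['Ro1'])/2;d=n-m
print('outer mid',m,'end mid',n,np.degrees(np.arctan2(d[1],d[0])))
E
```

```text
red (array([289.8, 145. ]), np.int32(3657), ((635.963134765625, -205.7774658203125), (79.6921157836914, 33.690711975097656), 8.040021896362305), [[594.2000122070312, -194.6999969482422], [598.9000244140625, -228.0], [677.7999877929688, -216.89999389648438], [673.0999755859375, -183.5]])
Lin0 [ 562.4 -242.7]
Lin1 [ 621.  -233.4]
Rin0 [ 554.6 -191.2]
Rin1 [ 614.1 -182.6]
Lo0 [ 565.2 -260.1]
Lo1 [ 623.8 -251.5]
Ro0 [ 552.1 -173.4]
Ro1 [ 611.2 -164.8]
Lin 9.056487220087867 59.264951690621075
Rin 8.269170247025423 60.07025565999778
Lo 8.286561059548427 59.27263704476581
Ro 8.274228705392877 59.71278194616497
mouth mid [ 558.52536553 -216.96701704] end mid [ 617.51129433 -207.98285989] 8.660172185359498 width 52.038121797172806
outer mid [ 558.66945481 -216.74395308] end mid [ 617.54196338 -208.17597916] 8.280372072857224
```

Call:
arm_command(
  steps=[
    [[0,0,-2,0.01,-1],[0,0.2,-5,0.01,-1],[0,0.4,-8,0.01,-1],[0,0.6,-11,0.01,-1],[0,0.8,-14,0.01,-1],[1,0.8,-17,0.01,-1],[3,0.8,-19,0.01,-1],[5,0.8,-21,0.01,-1],[7,0.8,-21.3,0.01,-1],[8,0.8,-21.3,0.01,-1]],
  ],
)

```text
time_s: 11.28
position: [477.2, -229.8, 124.7]
eef_rot: [0.705, -0.051, 0.706, 0.051]
contact_force: [0.1, 0.1, -2.3]
gripper_width: 55.7
```

Call:
arm_command(
  steps=[
    [[0,0,0,0,-1],[0,0,0,0,-1],[0,0,0,0,-1]],
  ],
)

```text
time_s: 11.53
position: [481.0, -229.6, 126.2]
eef_rot: [0.706, -0.052, 0.704, 0.052]
contact_force: [0.9, 0.1, -1.8]
gripper_width: 55.8
```

```bash
cat >> h.py <<'E'
HL=np.array([579.,-214.]);YL=np.radians(8.4);UL=np.array([np.cos(YL),np.sin(YL)]);NL=np.array([-UL[1],UL[0]])
def lam():
    st=sensors.get_state();p=st['position'];M=rot();d=p[:2]-HL
    print('t',st['time_s'],'lamp x %.1f y %.1f z %.1f'%(d@UL,d@NL,p[2]),'yaw %.2f'%np.degrees(np.arctan2(M[1,2],M[0,2])),'tilt',np.degrees(M[:2,0]).round(2),'F',st['contact_force'].round(1),'g',round(st['gripper_width'],1))
E
python3 - <<'E'
from h import *
lam(); wsnap('w11'); snap('scene','s11')
E
```

```text
t 11.5333 lamp x -99.2 y -1.1 z 126.2 yaw 8.43 tilt [ 0.18 -0.05] F [ 0.9  0.1 -1.8] g 55.8
```

View pics/s11.png

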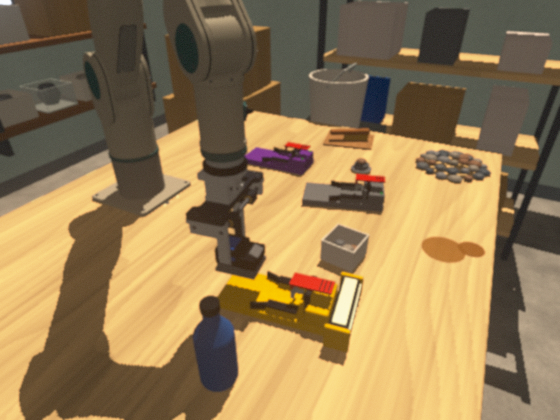

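View pics/w11.png

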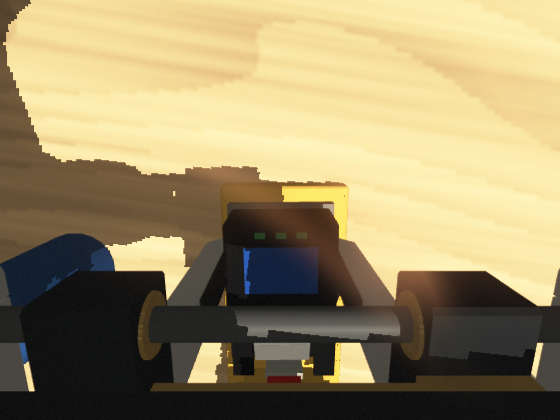

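The pack sits squarely over the open deck. I'll lower it and shift +1 mm in y.

Call:
arm_command(
  steps=[
    [[2,0.1,0,0,-1],[4,0.1,0,0,-1],[5,0.1,0,0,-1],[5.5,0.1,0,0,-1],[5.8,0.1,0,0,-1],[6.0,0.1,0,0,-1],[6.1,0.1,0,0,-1],[6.1,0.1,0,0,-1]],
  ],
)

```text
time_s: 12.3
position: [479.3, -228.7, 64.5]
eef_rot: [0.706, -0.052, 0.705, 0.051]
contact_force: [0.6, -0.7, -2.2]
gripper_width: 56.1
```

```bash
python3 - <<'E'
from h import *
lam()
E
```

```text
t 12.3 lamp x -100.8 y 0.0 z 64.5 yaw 8.37 tilt [ 0.06 -0.03] F [ 0.6 -0.7 -2.2] g 56.1
```

Call:
arm_command(
  steps=[
    [[0.1,0,0,0,-1],[0.1,0,0.5,0,-1],[0.1,0,1.0,0,-1],[0.1,0,1.5,0,-1],[0.1,0,2.0,0,-1],[0.1,0,2.5,0,-1],[0.1,0,3.0,0,-1],[0.1,0,3.5,0,-1],[0.1,0,3.5,0,-1]],
  ],
  force=40,
)

```text
time_s: 13.05
position: [514.9, -223.7, 64.4]
eef_rot: [0.706, -0.052, 0.704, 0.051]
contact_force: [0.2, -0.4, 4.7]
gripper_width: 55.8
```

```bash
python3 - <<'E'
from h import *
lam()
E
```

```text
t 13.05 lamp x -64.8 y -0.2 z 64.4 yaw 8.40 tilt [ 0.15 -0.06] F [ 0.2 -0.4  4.7] g 55.8
```

Lightly on the deck with no side force, and the nose is about 10 mm into the rails. Continuing to slide.

Call:
arm_command(
  steps=[
    [[0,0,0.5,0,-1],[0,0,1.0,0,-1],[0,0,1.5,0,-1],[0,0,2.0,0,-1],[0,0,2.5,0,-1],[0,0,2.8,0,-1],[0,0,2.8,0,-1]],
  ],
)

```text
time_s: 13.63
position: [542.2, -219.6, 64.5]
eef_rot: [0.706, -0.052, 0.705, 0.051]
contact_force: [-0.5, 0.4, 4.8]
gripper_width: 56.0
```

```bash
python3 - <<'E'
from h import *
lam()
E
```

```text
t 13.6333 lamp x -37.2 y -0.1 z 64.5 yaw 8.39 tilt [ 0.11 -0.04] F [-0.5  0.4  4.8] g 56.0
```

Call:
arm_command(
  steps=[
    [[0,0,0.3,0,-1],[0,0,0.6,0,-1],[0,0,0.9,0,-1],[0,0,1.2,0,-1],[0,0,1.5,0,-1],[0,0,1.7,0,-1],[0,0,1.7,0,-1]],
  ],
)

```text
time_s: 14.22
position: [553.7, -217.7, 64.4]
eef_rot: [0.703, -0.051, 0.708, 0.051]
contact_force: [-10.0, 0.6, 13.3]
gripper_width: 55.6
```

```bash
python3 - <<'E'
from h import *
lam()
E
```

```text
t 14.2167 lamp x -25.5 y 0.1 z 64.4 yaw 8.30 tilt [-0.42  0.  ] F [-10.    0.6  13.3] g 55.6
```

```bash
python3 - <<'E'
from h import *
s=wsnap('w12'); lam()
t=snap('scene','s12'); cv2.imwrite('pics/s12c.png',cv2.resize(t['image'][220:350,200:380,::-1],None,fx=4,fy=4,interpolation=cv2.INTER_CUBIC))
E
```

```text
t 14.2667 lamp x -25.5 y 0.1 z 64.4 yaw 8.30 tilt [-0.41  0.  ] F [-10.8  -0.5  13.4] g 55.7
```

View pics/w12.png

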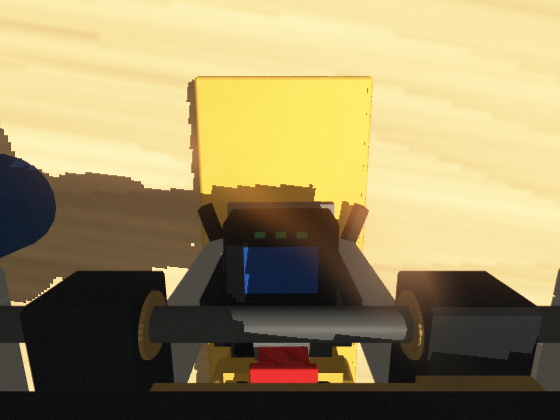

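View pics/s12c.png

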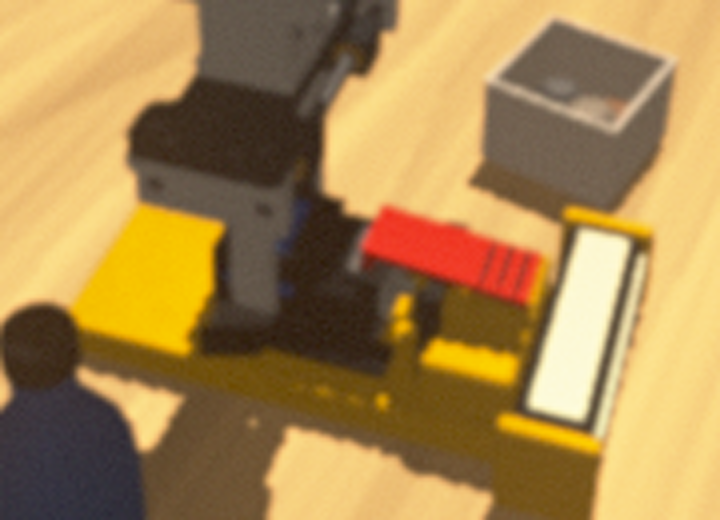

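The pack hasn't slipped in the grip, and the rocker's tooth end is already lifting. I'll ease 1 mm upward to unload the deck and keep pushing slowly.

Call:
arm_command(
  steps=[
    [[-0.1,0,0,0,-1],[-0.1,0,0.2,0,-1],[-0.1,0,0.4,0,-1],[-0.1,0,0.5,0,-1],[-0.1,0,0.5,0,-1]],
  ],
)

```text
time_s: 14.73
position: [558.8, -216.9, 64.4]
eef_rot: [0.703, -0.051, 0.708, 0.051]
contact_force: [-8.0, -1.3, 5.9]
gripper_width: 55.5
```

```bash
python3 - <<'E'
from h import *
lam()
E
```

```text
t 14.7333 lamp x -20.4 y 0.1 z 64.4 yaw 8.29 tilt [-0.4   0.01] F [-8.  -1.3  5.9] g 55.5
```

Call:
arm_command(
  steps=[
    [[0,0,0.15,0,-1],[0,0,0.3,0,-1],[0,0,0.4,0,-1],[0,0,0.4,0,-1]],
  ],
)

```text
time_s: 15.07
position: [562.7, -216.3, 64.4]
eef_rot: [0.703, -0.051, 0.708, 0.051]
contact_force: [-8.2, -0.7, 6.1]
gripper_width: 55.8
```

```bash
python3 - <<'E'
from h import *
lam()
E
```

```text
t 15.0667 lamp x -16.5 y 0.1 z 64.4 yaw 8.30 tilt [-0.41  0.01] F [-8.2 -0.7  6.1] g 55.8
```

Call:
arm_command(
  steps=[
    [[0,0,0.1,0,-1],[0,0,0.2,0,-1],[0,0,0.3,0,-1],[0,0,0.3,0,-1],[0,0,0.3,0,-1]],
  ],
)

```text
time_s: 15.48
position: [566.7, -215.8, 64.4]
eef_rot: [0.703, -0.051, 0.707, 0.051]
contact_force: [-6.7, -0.3, 4.8]
gripper_width: 55.4
```

```bash
python3 - <<'E'
from h import *
lam()
t=snap('scene','s13'); cv2.imwrite('pics/s13c.png',cv2.resize(t['image'][220:350,200:380,::-1],None,fx=4,fy=4,interpolation=cv2.INTER_CUBIC))
E
```

```text
t 15.4833 lamp x -12.5 y 0.1 z 64.4 yaw 8.30 tilt [-0.3  0. ] F [-6.7 -0.3  4.8] g 55.4
```

View pics/s13c.png

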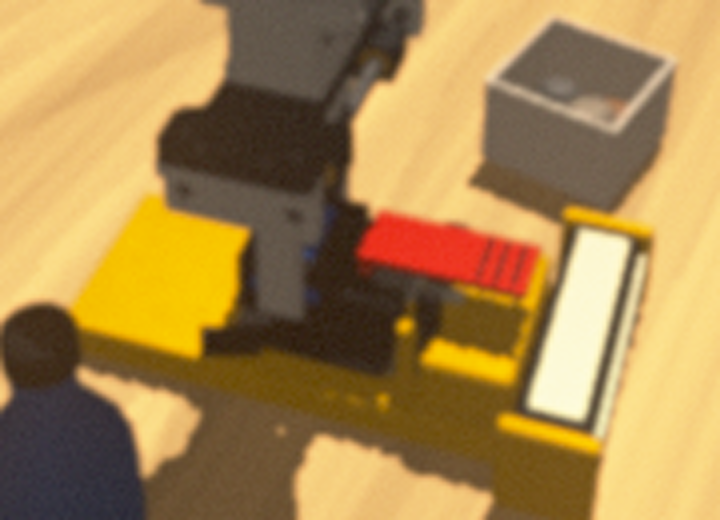

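The rocker looks level again (crop (450,250)) and the push force dropped, which suggests a click. I'll ease off and open the jaws.

Call:
arm_command(
  steps=[
    [[0,0,-0.2,0,-1],[0,0,-0.3,0,0],[0,0,-0.3,0,0.5],[0,0,-0.3,0,1],[0,0,-0.3,0,1],[0,0,-0.3,0,1],[0,0,-0.3,0,1],[0,0,-0.3,0,1]],
  ],
)

```text
time_s: 16.2
position: [567.2, -215.4, 63.9]
eef_rot: [0.705, -0.052, 0.705, 0.052]
contact_force: [-0.3, -0.3, -0.3]
gripper_width: 91.7
```

Call:
arm_command(
  steps=[
    [[-2,0,0,0,1],[-5,0,0,0,1],[-9,0,1,0,1],[-13,0,4,0,1],[-17,0,7,0,1],[-18,0,10,0,1],[-18,0,12,0,1],[-18,0,12,0,1],[-18,0,12,0,1],[-18,0,12,0,1]],
  ],
)

```text
time_s: 17.03
position: [684.1, -198.4, 242.7]
eef_rot: [0.704, -0.051, 0.706, 0.052]
contact_force: [-1.0, 0.6, 0.4]
gripper_width: 94.1
```

```bash
python3 - <<'E'
from h import *
lam()
s=wsnap('w14')
for o in comps(s,blue(s),70): print('blue',o)
for o in comps(s,red(s),77): print('red',o)
b=[o for o in comps(s,blue(s),70) if o[1]>300]
for o in b: print('lamp frame blue',(np.array(o[2][0])-HL)@UL,(np.array(o[2][0])-HL)@NL)
E
```

```text
t 17.0333 lamp x 106.2 y 0.1 z 242.7 yaw 8.35 tilt [-0.17 -0.  ] F [-1.   0.6  0.4] g 94.1
blue (array([94.1, 31.6]), np.int32(3077), ((552.132568359375, -384.47607421875), (50.230003356933594, 66.47134399414062), 8.3914213180542), [[522.4000244140625, -355.29998779296875], [532.0999755859375, -421.0], [581.7999877929688, -413.70001220703125], [572.0999755859375, -347.8999938964844]])
blue (array([280.6,  70.5]), np.int32(1077), ((561.28955078125, -217.7037811279297), (23.381303787231445, 36.086875915527344), 8.39006519317627), [[547.0999755859375, -201.60000610351562], [552.4000244140625, -237.3000030517578], [575.5, -233.8000030517578], [570.2000122070312, -198.10000610351562]])
red (array([281.5, 149.9]), np.int32(2873), ((635.35888671875, -205.67283630371094), (79.51700592041016, 33.92559051513672), 7.734947204589844), [[593.7000122070312, -194.1999969482422], [598.2000122070312, -227.8000030517578], [677.0, -217.10000610351562], [672.5, -183.5]])
lamp frame blue -51.482867999150166 -164.7223878729983
lamp frame blue -18.06151698075562 -1.0768521381354936
```

View pics/w14.png

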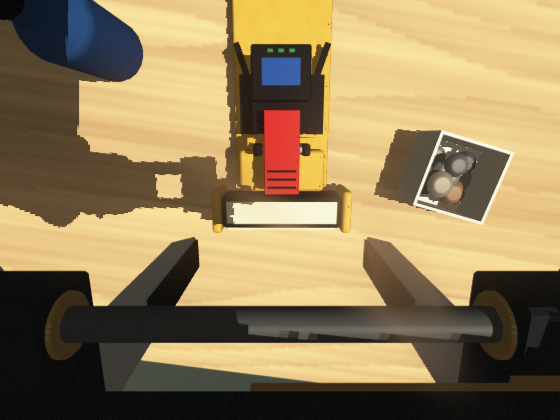

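Blue band centre is at lamp x −18.1, against −17.9 for home in the charger, and the rocker is level. One more check after a pause, including the bystanders.

Call:
arm_command(
  steps=[
    [[-2,0,0,0,1],[-2,0,0,0,1],[-2,0,0,0,1],[-2,0,0,0,1],[-2,0,0,0,1],[-2,0,0,0,1],[-2,0,0,0,1],[-2,0,0,0,1],[-2,0,0,0,1],[-2,0,0,0,1]],
  ],
)

```text
time_s: 17.92
position: [685.6, -198.0, 263.7]
eef_rot: [0.705, -0.052, 0.705, 0.052]
contact_force: [-0.4, -0.0, 0.4]
gripper_width: 93.8
```

```bash
python3 - <<'E'
from h import *
lam()
s=wsnap('w15')
for o in comps(s,blue(s),70):
    print('lamp frame blue',o[0],(np.array(o[2][0])-HL)@UL,(np.array(o[2][0])-HL)@NL)
t=snap('scene','s15');a=load('scene0')
d=cv2.absdiff(t['image'],a['image']).max(2)
for n,(x0,y0,x1,y1) in dict(tub=(320,225,370,270),flask=(192,293,242,390),cairn=(348,155,374,176)).items(): print(n,d[y0:y1,x0:x1].mean())
E
```

```text
t 17.9167 lamp x 107.7 y 0.3 z 263.7 yaw 8.38 tilt [-0.01  0.  ] F [-0.4 -0.   0.4] g 93.8
lamp frame blue [100.5  33.7] -53.14803652387929 -168.9462304357345
lamp frame blue [280.7  72.4] -17.736948908302413 -0.7423203458595408
tub 10.36888888888889
flask 9.097525773195876
cairn 92.36630036630036
```

View pics/s15.png

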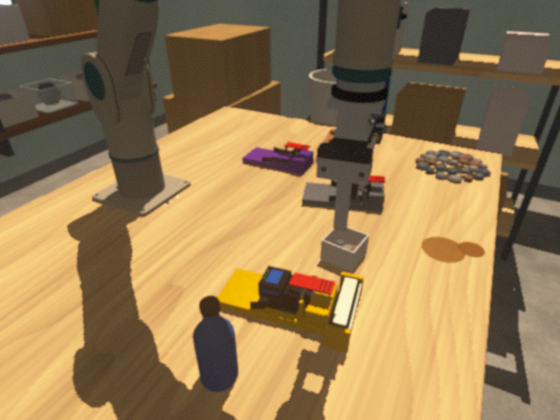

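The pack stays home (−17.7). The tub and flask haven't moved. The arm hides the cairn here, but it was in place at (361,166) in the s11 picture, and nothing has gone near it since.

```bash
python3 - <<'E'
from h import *
print(ticket.sign_off())
E
```

```text
the job is handed in; nothing more can be done
None
```

The pack is in the work light, latched and fully home, and I handed the job in at about 18 s. I pressed the grey charger's catch until the pack sprang out about 26 mm and drew it out of the rails. I then set it on the yellow light's deck and slid it in slowly until the catch clicked. The push along the rails read about 11 N at most.

- **Pack position:** after release, the blue band sat at lamp x −18.1 mm, then −17.7 mm about 0.9 s later. It read −17.9 mm when home in the charger, so the pack was home and staying there. I judged the click from the level rocker, the drop in push force, and the pack not springing back.
- **Downward force:** it reached about 13 N partway through the slide. I eased up 1 mm before pushing on.
- **Tub and flask:** unmoved in the last scene picture.
- **Pebble stack:** the arm hid it in that last picture, so the automatic comparison for it failed. It was in place mid-job, and nothing went near it afterwards.

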